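# Take the plating tweezers out of their rack and hold them at the gap mark

## Task

Get the kitchen plating tweezers ready for use: swing the rack's retaining lever round until its pointer stands at the long broad mark on the board and leave it there, and only then take the tweezers by their ribbed grips and lift them level, straight up, about 12 cm clear of the rack. Squeeze the sprung arm until its little pointer stands between the two raised bars of the gauge strip (tips 22 mm apart) and finish while holding them steady in the air like that, not letting go; never squeeze the tips together, and leave the other things on the worktop where they are.

Things in the scene. Friction and masses are not known exactly. Their poses are not given: they have to be found in the camera images.
- lever (a joint): Angle (rad) of the rack's flat steel retaining lever, turning level about an upright post; it stays where left (about 1 N at the knob). At 0 it lies across above the tweezers and locks them in; range 0 to 1.35, starts at 0 to 0.3, grows clockwise seen from above. The long broad mark is at 1.0, thin ticks at 0, 0.25, 0.5, 0.75, 1.25. A thin pointer hangs from its end to the marks.
- lever_pivot (a point): Point on the lever's hinge axis, 85 mm above the worktop (the knob's half height). Its axes are the rack's: x along the board towards the tweezers' tips, y level across the board, from the tweezers towards the lever's post, z up. The rack is a wooden board 305 x 185 x 12 mm fixed to the worktop.
- lever_mark (a point): Point on the board's top at the long broad mark (52 x 6 mm, dark, pointing to the post), where the lever's hanging pointer must stand.
- knob (a point): Centre of the lever's upright round knob, 18 mm in diameter, 40 mm tall (64 to 104 mm above the worktop), 131 mm from the hinge axis; the lever's flat bar, 14 mm wide, is right below it (top at 64 mm).
- tweezers: The loose steel tweezers: 210 mm long, arms 4 mm thick and 16 mm high, about 90 g, lying level on the rack's two rests, underside 35 mm above the worktop. Origin on the underside half-way from heel hinge (x = -100 mm) to tips (x = +100 mm); x points to the tips, y to the sprung arm's side, z up. The arm on the -y side is fixed to the heel.
- tweezers_grip (a point): Point in the tweezers' frame, same axes, at x = 30, y = 0, 8 mm above the underside (43 mm above the worktop in the rack): where to take the ribbed grips, 16 mm high, x = -30 to +60 mm, from above, closing along y. Free between the rests (x = -75 and +85 mm) down to the board's top at 12 mm.
- tweezers_middle (a point): Middle of the two grips while the sprung arm is at rest: 13 mm to +y of tweezers_grip, same axes. The fixed arm's outer face is at y = -17 mm from tweezers_grip, the sprung arm's at +43 mm at rest and +17 mm at the mark: 60 mm over both at rest, 34 mm at the mark, where the two faces are parallel.
- gauge_mark (a point): Middle of the space (9 mm) between the two raised cross bars on the gauge strip: a flat bar 9 mm wide, fixed to the fixed arm, running along y over both arms at x = 72 mm, to y = 64 mm, top 20 mm above the underside (bars 23 mm). The sprung arm's pointer stands up beside the strip on its tip side.
- spring_arm (a joint): Angle (rad) the sprung arm is squeezed in about the heel hinge: 0 at rest (tips 62 mm apart), 0.20 at the mark (22 mm), 0.31 closed. Per 0.01 rad the tip gap shrinks 2 mm, the width over the grips 1.3 mm. The spring takes about 1.5 N at the grips to start, 10.5 N at the mark, 15.5 N closed, and opens again when let go.
- mug: Bystander, to be left alone: white coffee mug, 92 mm across, 95 mm tall, beside the rack's lever side; origin under its centre.
- pepper: Bystander, to be left alone: glass pepper shaker, 44 mm across, 90 mm tall, off the tips' end of the rack; origin under its centre.
- spoon_near: Bystander, to be left alone: table spoon, 187 mm long, lying along the rack's lever side; origin under its centre.
- canister_left: Bystander, to be left alone: storage canister, 105 mm across, 176 mm tall, on the left; origin under its centre.
- candle: Bystander, to be left alone: candle, 52 mm across, 144 mm tall, on the left; origin under its centre.
- spoon_left: Bystander, to be left alone: table spoon, 187 mm long, on the left; origin under its centre.

How it is judged:
On the way, in this order (a step that is already met when the one before it is completed fails the run):
1. the lever stands at the long mark (1.0 +/- 0.12 rad) with the tweezers still lying in the rack (value of joint lever between 0.88 and 1.12 rad and distance of tweezers from where it was at the start of the episode below 0.025 m), for 0.2 s.
2. the tweezers are gripped and lifted clear of the rack, their grip point above 123 mm (height (world z) of tweezers_grip above 0.123 m and contact force between tweezers and the fingers above 2 N), for 0.2 s.
At the end, for the whole second after the job is handed in: Still held by the fingers alone (more than 2 N), level within 0.3 rad and at rest, grip point at least 123 mm above the worktop (lifted 80 mm or more), sprung arm at 0.20 +/- 0.025 rad (tips 22 +/- 5 mm apart), lever at 1.0 +/- 0.12 rad, for the last second (all of step 2 and value of joint spring_arm between 0.175 and 0.225 rad and value of joint lever between 0.88 and 1.12 rad and angle between tweezers_grip's own z axis and vertical below 0.3 rad and linear speed of tweezers below 0.03 m/s); the arm keeps its last pose, push and grip.
It fails at once if the tips are squeezed together (sprung arm beyond 0.28 rad, tips under 6 mm apart) (value of joint spring_arm above 0.28 rad).
It fails at once if another thing on the worktop is shifted by more than 30 mm (distance of any of mug, pepper, spoon_near, canister_left, candle, spoon_left from where it was at the start of the episode above 0.03 m).
It also fails if it takes over 48 s, if anything falls off the work surface, if the arm or the gripper's body presses on something with over 40 N, if the wrist force passes 120 N, or if a joint passes its speed limit or range.

## Robot

A 7-joint arm with a two-finger parallel gripper is mounted at the origin on a cart in front of the work surface, level with it; the furniture and walls round the work are solid. World frame = base frame: x ahead of the robot, y to its left, z up, the work surface at z = 0. Lengths are in m, angles in rad, forces in N, time in s.
With the tool pointing down it reaches from about 0.425 to 0.925 m from the base axis. Payload 6.8 kg.
Tool frame: the origin (TCP) lies between the finger pads; the fingertips stand 19 mm ahead of it and the grasp point (between the pads) is the TCP (r.finger_overhang is the distance from the TCP to the fingertips, in m); z points along the fingers, y is the direction in which the jaws open and shut (so a half turn about z gives the same grasp; the last joint's range is limited). The gripper opens to 88 mm and grips with 3 to 60 N. Pads are 20 mm wide; open, the fingers measure 115 mm over their backs; the gripper's body (75 mm by 178 mm) begins 61 mm behind the grasp point.
Start: joints at [-1.332, 0.477, 0.022, 1.555, -0.011, 1.109, -0.083], TCP at [0.229, 0.635, 0.242] pointing down, gripper open.
Joint ranges: [-2.96, 2.96], [-0.34, 2.1], [-1.41, 1.46], [0.24, 2.44], [-1.37, 4.51], [0.17, 1.92], [-2.96, 2.96]. Speed limits (rad/s): [2.39, 2.39, 3.14, 3.14, 3.14, 3.14, 3.14].

## Interface

Orientations are given as a unit quaternion [w, x, y, z].
In Python, from cell import r gives the robot as it stands. Calls block until the motion is done:
- r.reach(position, orientation): joint-space move of the TCP to a pose.
- r.move_linear(position, rotation=None, vel=0.15): straight line of the TCP; rotation=None keeps the orientation; vel is the mean speed in m/s.
- r.movej(angles): joint-space move.
- r.move_gripper(opening): opening from 0.0 (shut) to 1.0 (fully open); the grip force is fixed at half the most; returns when the fingers have stopped.
- r.pause(seconds).
- r.inverse_kinematics(position, orientation): joint angles nearest the present ones, or None.
- r.sense(): the state.
- r.camera(name): name is "side" or "top"; returns (picture, depth): 420x560x3 uint8, blue, green, red; 420x560 float32, m along the optical axis (not along the pixel's ray), 0 where there is no reading.
- r.camera_info(name): a dict with "fov_y" (degrees; the focal length in pixels is half the picture's height over the tangent of half this angle, whatever the lens; pixels are square), "cx", "cy" (the principal point, pixels), "xyz" and "attitude" of the camera in the world. Camera axes: x right, y up, looking along -z (the intrinsics and any distortion apply to the point x, -y, -z); pixel columns grow to the right and rows downward; lengths in m; the calibration is good to about 2 mm. A picture is of the moment at which its call begins. camera_info takes no time and is no camera call.
A pose or a line that the arm cannot do raises r.IKError and nothing moves.
- r.finish_job(): hands the job in, once; it reports no verdict.
The state is a dict: "t": time; "joints": joint angles; "dq": joint speeds; "tau": joint torques, N m; "position": TCP position; "orientation": TCP orientation; "force": force on the tool from outside, world axes, zero at the start; "moment": the same for the moment, N m; "finger_gap": opening from 0.0 (shut) to 1.0 (fully open).
Only numpy, scipy, OpenCV 4.12 (cv2) and the standard library are available. Lean on these libraries where they do the work, as an engineer would, in place of code of your own. Each camera call takes 0.05 s, during which the arm holds its last target.

## Working session

There is one attempt and no reset: what is moved stays moved. The work goes in short steps, each a Python script; the robot and the scene stay as the last script left them, time stands still between calls to the robot, and variables do not carry over. Pictures are saved under pics/ and viewed, and the job is handed in when it is done.

```bash
mkdir -p pics; ls
python3 - <<'E'
from cell import r
import cv2
for n in("top","side"):
    p,d=r.camera(n); cv2.imwrite(f"pics/{n}0.png",p); print(n,r.camera_info(n))
s=r.sense(); print(s)
E
```

```text
pics
top {'fov_y': 52.192601451730496, 'cx': 275.010714534472, 'cy': 214.6838722750813, 'xyz': array([0.37344038, 0.00828419, 1.8974795 ]), 'attitude': array([ 0.71605378,  0.03856467, -0.03708329, -0.69599179])}
side {'fov_y': 50.71313401824312, 'cx': 283.25827726752465, 'cy': 209.18469412831345, 'xyz': array([-0.34048447, -0.58908482,  1.11394648]), 'attitude': array([ 0.80417647,  0.35243777, -0.19161014, -0.4386039 ])}
{'t': 0.1, 'joints': array([-1.33210992,  0.47769437,  0.0223736 ,  1.55630053, -0.01149542,
        1.10931585, -0.08306608]), 'dq': array([ 0.00037688, -0.00116945, -0.0005322 , -0.00239939, -0.00017186,
        0.00089238,  0.00029052]), 'tau': array([ 4.43920260e-03, -5.84085917e+01,  1.54025037e+00, -2.73310179e+01,
       -5.41730784e-02,  1.31790419e-02,  5.45382943e-05]), 'position': array([0.22927569, 0.6343432 , 0.24081698]), 'orientation': array([-7.14484747e-05,  1.72511306e-01,  9.85007217e-01, -7.91531167e-04]), 'force': array([-0.24104801,  0.25483801,  0.85294916]), 'moment': array([0.06704316, 0.00783691, 0.02324797]), 'finger_gap': 1.0041808854187335}
```

View pics/top0.png

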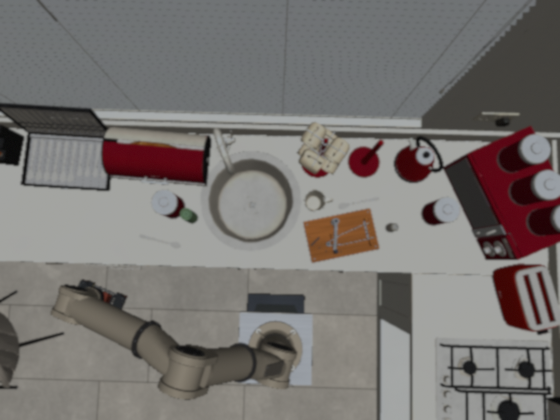

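View pics/side0.png

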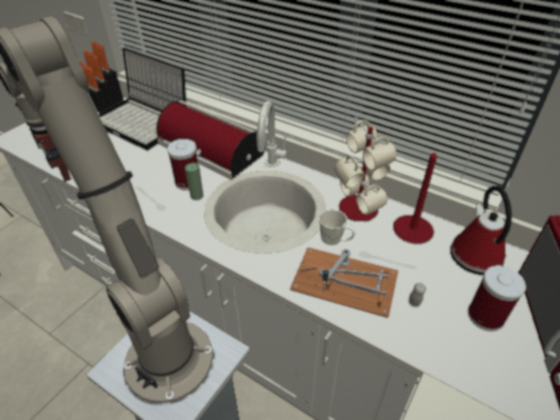

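```bash
cat > h.py <<'E'
from cell import r
import numpy as np, cv2
from scipy.spatial.transform import Rotation as R
def cam(n):
    i=r.camera_info(n); f=210/np.tan(np.radians(i['fov_y'])/2)
    q=i['attitude']; M=R.from_quat([q[1],q[2],q[3],q[0]]).as_matrix()
    return f,i['cx'],i['cy'],np.array(i['xyz']),M
def px2w(n,u,v,z):
    f,cx,cy,c,M=cam(n); d=M@np.array([(u-cx)/f,-(v-cy)/f,-1]); return c+d*(z-c[2])/d[2]
def w2px(n,p):
    f,cx,cy,c,M=cam(n); q=M.T@(np.array(p)-c); return np.array([cx+f*q[0]/-q[2],cy-f*q[1]/-q[2]])
def depw(n,u,v,D):
    f,cx,cy,c,M=cam(n); d=M@np.array([(u-cx)/f,-(v-cy)/f,-1]); return c+d*D
def crop(n,p,u0,v0,u1,v1,k,name):
    c=cv2.resize(p[v0:v1,u0:u1],None,fx=k,fy=k,interpolation=cv2.INTER_CUBIC)
    s=10
    for u in range((u0+s-1)//s*s,u1,s):
        cv2.putText(c,str(u),(int((u-u0+.5)*k)-10,10),0,.35,(0,255,0),1); cv2.line(c,(int((u-u0+.5)*k),12),(int((u-u0+.5)*k),18),(0,255,0),1)
    for v in range((v0+s-1)//s*s,v1,s):
        cv2.putText(c,str(v),(0,int((v-v0+.5)*k)+4),0,.35,(0,255,0),1); cv2.line(c,(24,int((v-v0+.5)*k)),(30,int((v-v0+.5)*k)),(0,255,0),1)
    cv2.imwrite(f"pics/{name}.png",c)
E
python3 - <<'E'
from h import *
p=cv2.imread("pics/top0.png"); crop("top",p,295,185,405,270,7,"top0c")
p=cv2.imread("pics/side0.png"); crop("side",p,285,200,435,315,5,"side0c")
for n,u,v in(("top",342,235),("side",345,280)): print(px2w(n,u,v,.012))
print(w2px("top",[0,0,0]),w2px("side",[0,0,0]))
E
```

```text
[ 0.49443728 -0.28208302  0.012     ]
[ 0.49273804 -0.28022443  0.012     ]
[274.72037186 347.97415749] [169.00285784 359.92040171]
```

View pics/top0c.png

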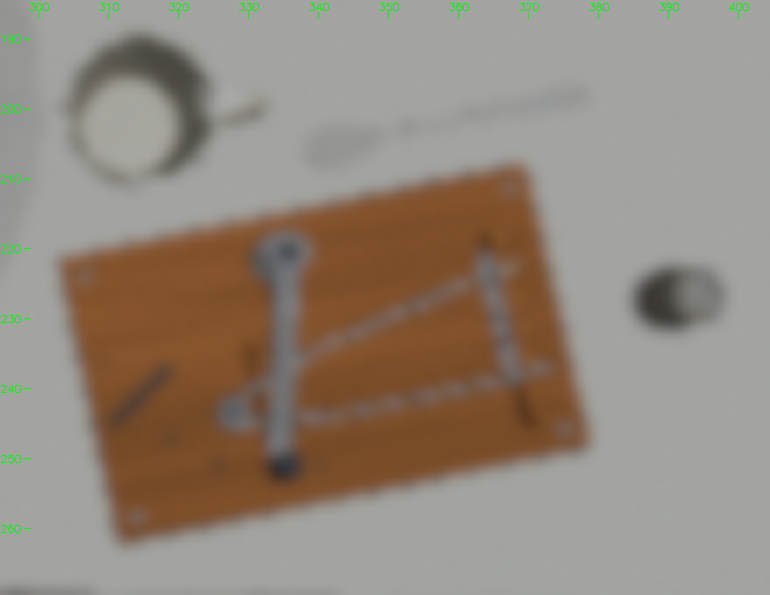

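View pics/side0c.png

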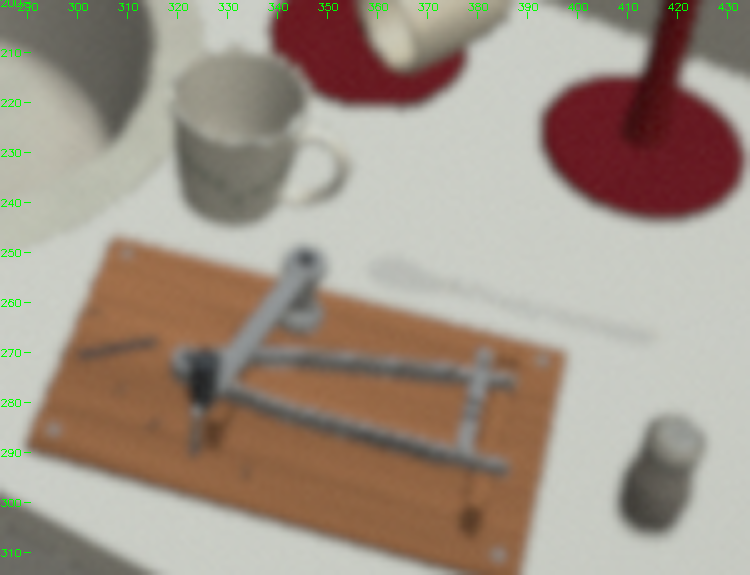

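```bash
cat > fit.py <<'E'
from h import *
from scipy.optimize import least_squares
T=lambda x,y:(294.5+x/7,184.5+y/7); S=lambda x,y:(284.5+x/5,199.5+y/5)
ct=[T(62,262),T(525,168),T(588,445),T(120,543)]; cs=[S(113,237),S(566,351),None,S(25,449)]
L=[(-.1525,.0925),(.1525,.0925),(.1525,-.0925),(-.1525,-.0925)]
def f(p):
    c,s=np.cos(p[2]),np.sin(p[2]); e=[]
    for l,a,b in zip(L,ct,cs):
        w=[p[0]+c*l[0]-s*l[1],p[1]+s*l[0]+c*l[1],.012]
        e+=list(w2px("top",w)-a)
        if b: e+=list(w2px("side",w)-b)
    return np.array(e)
o=least_squares(f,[.494,-.282,-1.4]); print(o.x,np.round(o.fun,1))
def tri(a,b):
    g=lambda w:np.r_[w2px("top",w)-a,w2px("side",w)-b]
    q=least_squares(g,[.49,-.28,.05]); return q.x,np.abs(q.fun).max()
c,s=np.cos(o.x[2]),np.sin(o.x[2]); M=np.array([[c,-s],[s,c]])
def rk(w): return np.round(M.T@(np.array(w)[:2]-o.x[:2]),4)
for n,a,b in(("boss",T(285,250),S(303,262)),("knobtop",T(284,467),S(206,357)),("heel",T(233,412),S(190,362)),
  ("tip+",T(515,266),S(513,383)),("tip-",T(550,368),S(505,469)),("gaugefar",T(484,240),S(484,352)),("gaugenear",T(518,385),S(466,450))):
    w,e=tri(a,b); print(n,w.round(4),round(e,2),rk(w))
for n,a,b in (("m1",T(115,423),S(80,356)),("m2",T(167,372),S(155,341))):
    for k,q in (("top",a),("side",b)):
        w=px2w(k,*q,.012); print(n,k,w.round(4),rk(w))
E
python3 fit.py
```

```text
[ 0.49456801 -0.27774997 -1.33504438] [-0.7 -0.4 -0.5 -0.2  0.5 -1.1  0.4  0.3  1.1  0.3  0.   0.7 -0.6 -0.4]
boss [ 0.5538 -0.2442  0.0639] 0.01 [-0.0188  0.0654]
knobtop [ 0.4217 -0.2423  0.1039] 0.59 [-0.0515 -0.0626]
heel [ 0.4554 -0.2172  0.0482] 0.35 [-0.068 -0.024]
tip+ [ 0.5504 -0.3904  0.0451] 0.24 [0.1226 0.0279]
tip- [ 0.4876 -0.4121  0.0454] 0.2 [ 0.129  -0.0381]
gaugefar [ 0.5639 -0.3674  0.0461] 0.57 [0.1033 0.0465]
gaugenear [ 0.4761 -0.3897  0.0604] 0.33 [ 0.1045 -0.0441]
m1 top [ 0.4469 -0.1463  0.012 ] [-0.139  -0.0156]
m1 side [ 0.4494 -0.144   0.012 ] [-0.1406 -0.0127]
m2 top [ 0.4799 -0.1783  0.012 ] [-0.1001  0.0089]
m2 side [ 0.486  -0.1781  0.012 ] [-0.0989  0.0149]
```

```bash
cat >> h.py <<'E'
O=np.array([.4946,-.2777]); yaw=-1.335
Mr=np.array([[np.cos(yaw),-np.sin(yaw)],[np.sin(yaw),np.cos(yaw)]])
PV=np.array([-.019,.065])
def W(xy,z): return np.r_[O+Mr@np.array(xy),z]
def Q(ydir):  # ydir in rack frame
    d=Mr@np.array(ydir); d=d/np.linalg.norm(d); m=np.array([[-d[1],d[0],0],[d[0],d[1],0],[0,0,-1]]).T
    q=R.from_matrix(m).as_quat(); return np.r_[q[3],q[:3]]
def K(a,z,rad=.131): return W(PV+rad*np.array([-np.sin(a),-np.cos(a)]),z)
def QK(a,sg=1): return Q(sg*np.array([-np.cos(a),np.sin(a)]))
E
python3 - <<'E'
from h import *
for sg in(1,-1):
    for a in(.25,.6,1.0): print(sg,a,K(a,.088).round(3),np.round(r.inverse_kinematics(K(a,.088),QK(a,sg)),2))
    print(np.round(r.inverse_kinematics(W([.059,-.011],.043),Q([0,sg])),2))
q=r.sense()['orientation']
for p in([.2,.5,.35],[.5,0,.35],[.45,-.2,.25]): print(r.inverse_kinematics(p,QK(.25)))
E
```

```text
1 0.25 [ 0.422 -0.242  0.088] [-0.24  0.52  0.81  2.16 -0.6   0.69  2.54]
1 0.6 [ 0.431 -0.197  0.088] [-0.18  0.43  0.58  2.18 -0.4   0.63  1.9 ]
1 1.0 [ 0.459 -0.153  0.088] [-0.4   0.49  0.75  2.17 -0.54  0.67  1.53]
[ 0.12  0.67  0.51  1.9  -0.49  0.7   1.16]
-1 0.25 [ 0.422 -0.242  0.088] [-0.4   0.66  1.06  2.17 -0.84  0.8  -0.37]
-1 0.6 [ 0.431 -0.197  0.088] [-0.37  0.52  0.85  2.19 -0.63  0.69 -1.01]
-1 1.0 [ 0.459 -0.153  0.088] [-0.6   0.65  1.06  2.18 -0.83  0.8  -1.32]
[-0.28  1.11  1.26  1.93 -1.21  1.14 -1.41]
[-1.26481725  0.16601275 -0.0474861   1.73811787  0.00830065  1.2376564
  0.24222674]
[-0.67280903  0.08358999  0.59584567  1.85143769 -0.04989216  1.2213197
  1.49510157]
[-0.60571627  0.26572903  1.07757415  2.01882291 -0.27628656  1.01213678
  2.16257748]
```

Run:
```python
from h import *
r.movej([-1.26,.166,0,1.738,0,1.2376,0]); 
r.movej([.4,.166,0,1.738,0,1.2376,1.8]); s=r.sense(); print(s['t'],s['position'])
r.reach(K(.25,.16),QK(.25)); s=r.sense(); print(s['t'],s['position'],s['joints'].round(2),s['force'])
for n in("top","side"):
    p,d=r.camera(n); cv2.imwrite(f"pics/{n}1.png",p)
crop("side",cv2.imread("pics/side1.png"),255,170,435,315,4,"side1c")
```

```text
3.6583 [ 0.4700436  -0.26514733  0.35021012]
4.4667 [ 0.42388419 -0.24252701  0.16115021] [ 0.42  0.27 -0.03  2.07  0.01  0.79  1.94] [0.14605794 0.29735914 1.32657152]
```

View pics/side1c.png

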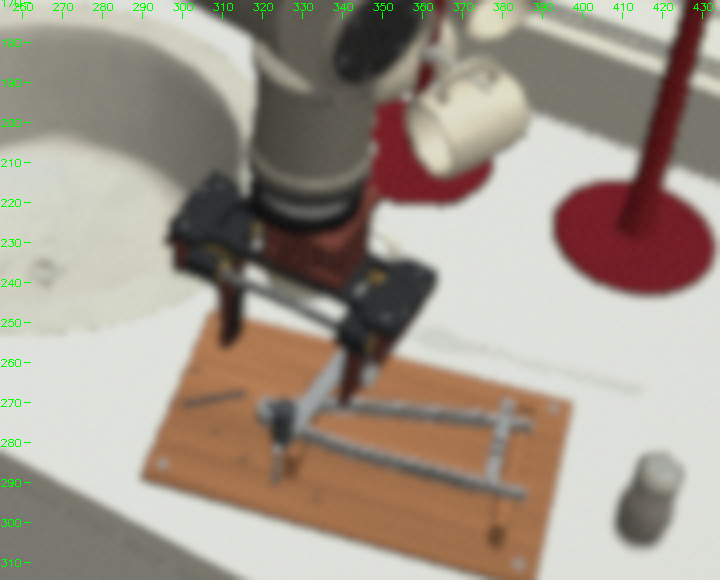

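The picture shows the open fingers (tips at about (312,256) and (342,269)) standing over the knob (325,272), one each side. Next: go down, cage the knob and swing it.

Run:
```python
from h import *
print(w2px("side",K(.25,.141)))
r.move_linear(K(.25,.087),vel=.15); print(r.sense()['force'])
r.move_gripper(.27); s=r.sense(); print(s['t'],s['finger_gap'],s['force'])
for a in(.45,.65,.85,1.0):
    r.move_linear(K(a,.087),QK(a),vel=.1); s=r.sense(); print(a,s['t'],s['position'].round(4),K(a,.087).round(4),s['force'].round(1))
for n in("top","side"):
    p,d=r.camera(n); cv2.imwrite(f"pics/{n}2.png",p)
crop("side",cv2.imread("pics/side2.png"),255,170,435,315,4,"side2c")
```

```text
[326.10994023 262.4955067 ]
[0.1178985  0.34611444 0.30854853]
6.2833 0.27175230038342557 [ 0.49144684 -0.14080059 -1.02450302]
0.45 6.6917 [ 0.4254 -0.2162  0.087 ] [ 0.4254 -0.2162  0.087 ] [-0.2  0.3  0.4]
0.65 7.1 [ 0.4333 -0.1919  0.087 ] [ 0.4334 -0.1913  0.087 ] [-0.8  0.3 -0.6]
0.85 7.5083 [ 0.446  -0.1693  0.0869] [ 0.4463 -0.1685  0.087 ] [0.  0.2 0.6]
1.0 7.8583 [ 0.4583 -0.1541  0.0869] [ 0.4588 -0.1534  0.087 ] [-0.1 -1.4 -0.2]
```

View pics/side2c.png

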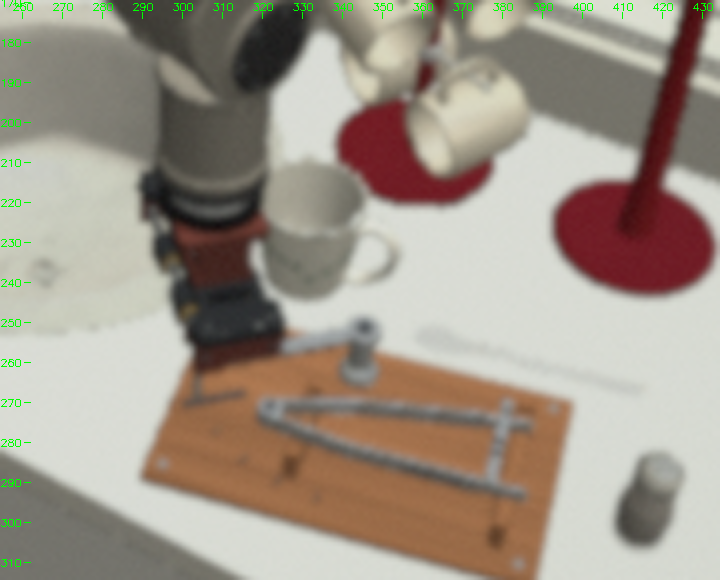

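Run:
```python
from h import *
r.move_linear(K(1.02,.087),QK(1.02),vel=.1); r.pause(.2)
r.move_gripper(1.0); r.move_linear(K(1.02,.19),vel=.2)
r.reach(W([.059,-.011],.19),Q([0,1])); s=r.sense(); print(s['t'],s['position'],s['joints'].round(2))
for n in("top","side"):
    p,d=r.camera(n); cv2.imwrite(f"pics/{n}3.png",p)
crop("side",cv2.imread("pics/side3.png"),285,200,435,315,5,"side3c")
crop("top",cv2.imread("pics/top3.png"),295,185,405,270,7,"top3c")
```

```text
10.9417 [ 0.49749931 -0.33559532  0.18881447] [ 0.22  0.42  0.35  1.81 -0.18  0.94  0.89]
```

View pics/side3c.png

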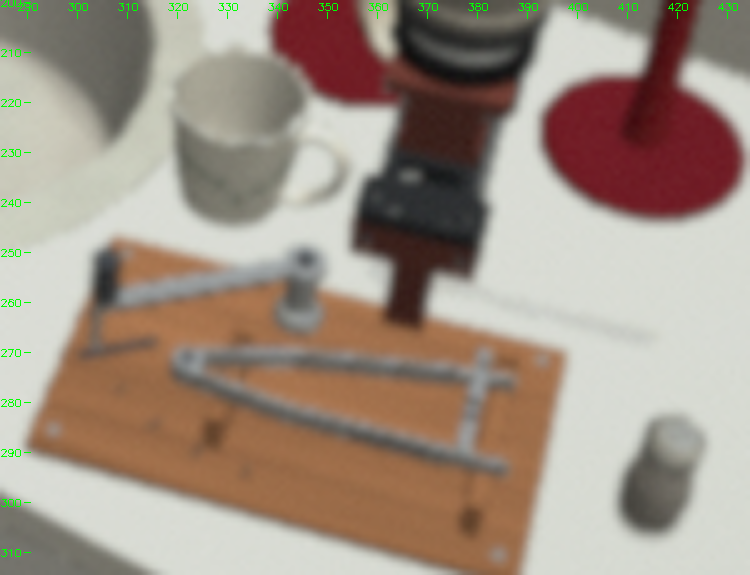

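View pics/top3c.png

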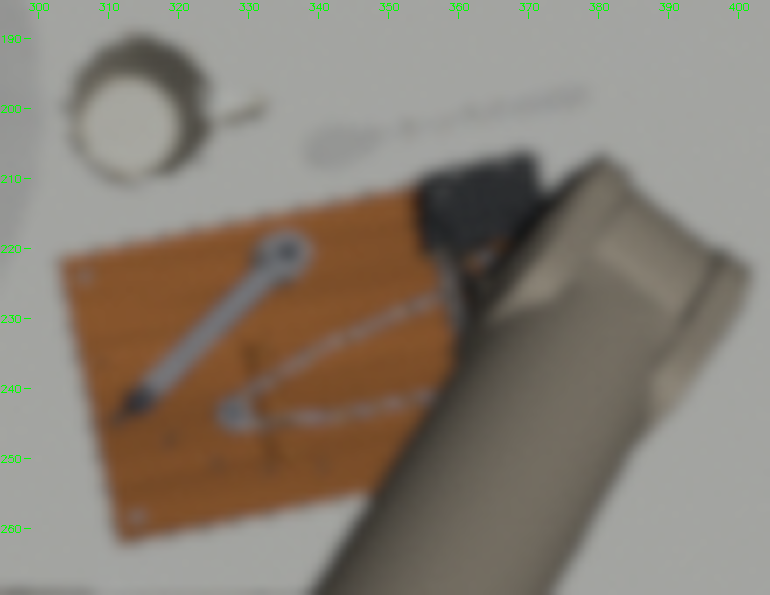

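```bash
cat > ov.py <<'E'
from h import *
from scipy.optimize import least_squares
# observed (tweezer frame x,y,z above underside mm) : side3c crop px
S=lambda x,y:np.array((284.5+x/5,199.5+y/5)); T=lambda x,y:np.array((294.5+x/7,184.5+y/7))
obs=[((-100,0,16),"side",S(189,356)),((100,-13,16),"side",S(502,465)),((100,51,16),"side",S(511,380)),((72,64,20),"side",S(484,350)),
 ((-100,0,16),"top",T(233,412)),((102,-13,16),"top",T(550,368)),((102,51,16),"top",T(515,266)),((72,64,20),"top",T(484,240))]
def f(p):
    c,s=np.cos(p[2]),np.sin(p[2]);e=[]
    for l,n,q in obs:
        l=np.array(l)/1000; w=[p[0]+c*l[0]-s*l[1],p[1]+s*l[0]+c*l[1]]
        e+=list(w2px(n,W(w,.035+l[2]))-q)
    return np.array(e)
o=least_squares(f,[.029,-.024,0]); print(o.x.round(4)); print(o.fun.round(1))
p=cv2.imread("pics/side3c.png")
for l in((-100,0,16),(100,-13,16),(100,51,16),(72,64,20),(72,-17,20),(30,-17,16),(30,43,16),(20,-17,16),(40,-17,16)):
    l=np.array(l)/1000; c,s=np.cos(o.x[2]),np.sin(o.x[2]); w=[o.x[0]+c*l[0]-s*l[1],o.x[1]+s*l[0]+c*l[1]]
    u=(w2px("side",W(w,.035+l[2]))-[284.5,199.5])*5; cv2.circle(p,tuple(int(a) for a in u),2,(0,255,0),-1)
cv2.imwrite("pics/ov3.png",p)
E
python3 ov.py
```

```text
[ 0.027  -0.0236 -0.0041]
[-1.6  0.   0.1 -0.8  2.   0.  -0.8 -0.4 -0.8 -0.2  0.4 -0.4  2.1 -0.4
 -0.8  1.7]
```

View pics/ov3.png

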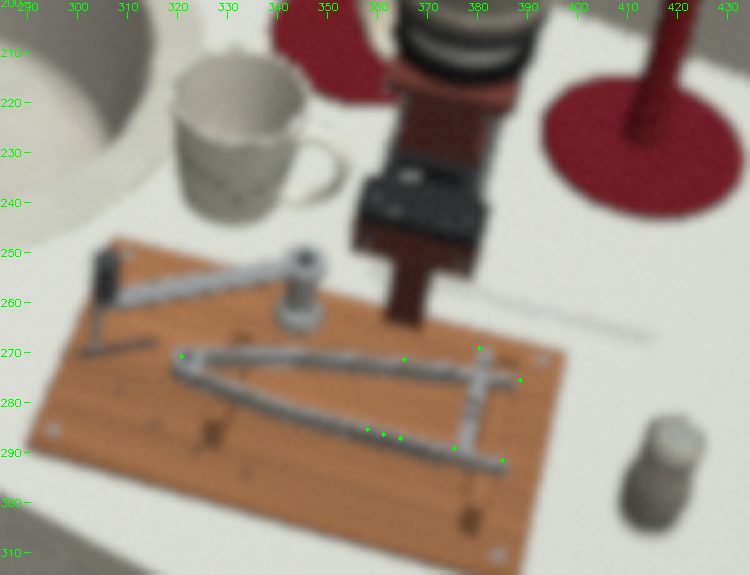

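```bash
cat >> h.py <<'E'
GX=.058; GY=-.0236
def sq(w,z): 
    r.move_gripper(w/.088); r.move_linear(W([GX,GY-.017+w/2],z),vel=.05); s=r.sense(); print(round(w,4),round(s['t'],2),'gap mm',round(s['finger_gap']*88,2),s['force'].round(2),s['position'].round(4),flush=True)
E
python3 - <<'E'
from h import *
r.move_linear(W([GX,GY+.013],.043),Q([0,1]),vel=.12); s=r.sense(); print(s['t'],s['force'],s['position'])
for w in(.062,.057,.052): sq(w,.043)
for n in("side",):
    p,d=r.camera(n); cv2.imwrite(f"pics/{n}4.png",p)
crop("side",cv2.imread("pics/side4.png"),285,200,435,315,5,"side4c")
E
```

```text
12.4167 [-0.24154694 -0.01139796  0.01528108] [ 0.49833813 -0.33690875  0.04373621]
0.062 13.27 gap mm 62.0 [-0.62 -0.86  3.04] [ 0.4985 -0.3366  0.0431]
0.057 13.84 gap mm 57.3 [1.37 1.23 1.63] [ 0.4965 -0.3368  0.043 ]
0.052 14.42 gap mm 52.4 [0.53 0.88 2.27] [ 0.4938 -0.3375  0.043 ]
```

View pics/side4c.png

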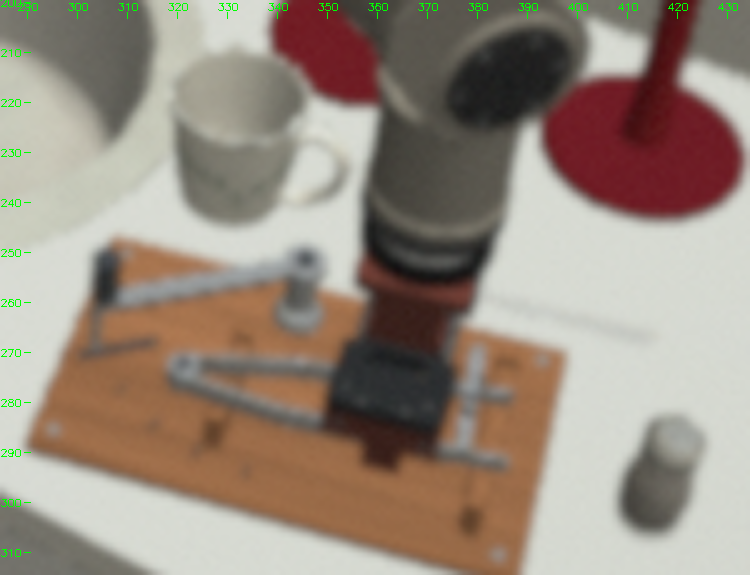

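Run:
```python
from h import *
for w in(.047,.042,.038,.035): sq(w,.043)
for n in("side",):
    p,d=r.camera(n); cv2.imwrite(f"pics/{n}5.png",p)
crop("side",cv2.imread("pics/side5.png"),285,200,435,315,5,"side5c")
```

```text
0.047 15.04 gap mm 47.25 [ 0.35 -0.5   2.13] [ 0.4914 -0.3382  0.043 ]
0.042 15.62 gap mm 41.96 [ 1.21 -0.31  3.29] [ 0.4889 -0.3387  0.043 ]
0.038 16.18 gap mm 38.52 [0.42 0.78 2.26] [ 0.4871 -0.3392  0.043 ]
0.035 16.71 gap mm 35.08 [2.52 0.39 2.7 ] [ 0.4856 -0.3396  0.043 ]
```

View pics/side5c.png

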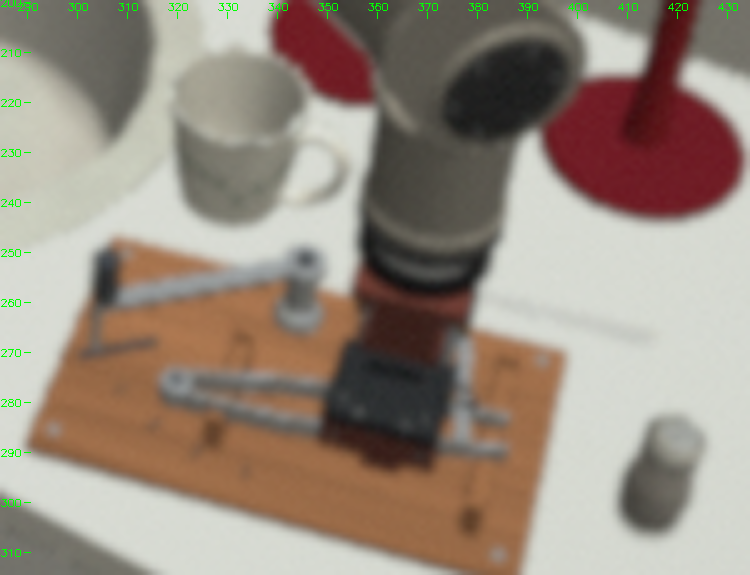

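Run:
```python
from h import *
p=r.sense()['position']; 
r.move_linear([p[0],p[1],.085],vel=.06); r.move_linear([p[0],p[1],.165],vel=.1)
r.pause(.3); print([(s['t'],s['finger_gap']*88,s['position'].round(4),s['force'].round(2)) for s in [r.sense()]])
for n in("side","top"):
    p,d=r.camera(n); cv2.imwrite(f"pics/{n}6.png",p)
crop("side",cv2.imread("pics/side6.png"),285,180,435,300,5,"side6c")
crop("side",cv2.imread("pics/side6.png"),350,205,410,250,12,"side6d")
crop("top",cv2.imread("pics/top6.png"),325,205,405,265,9,"top6c")
```

```text
[(18.8583, 35.15327495171538, array([ 0.4854, -0.3395,  0.1645]), array([-0.24, -0.14, -0.7 ]))]
```

View pics/side6c.png

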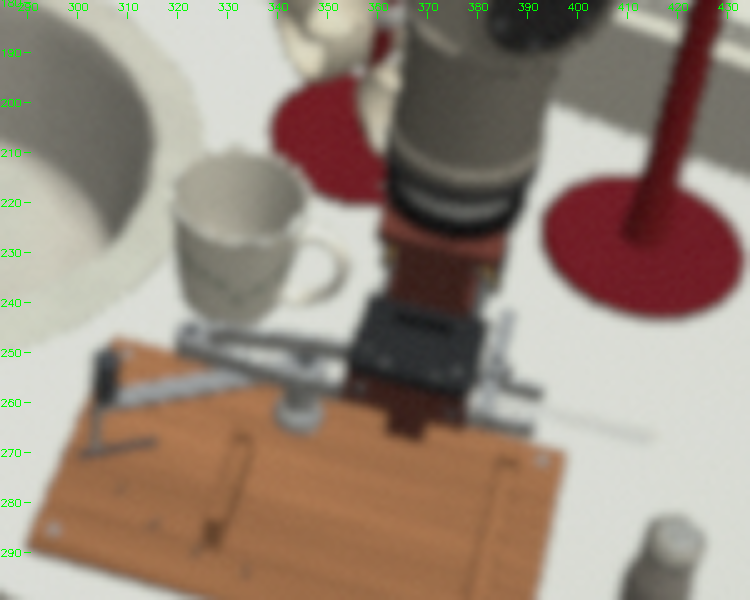

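View pics/side6d.png

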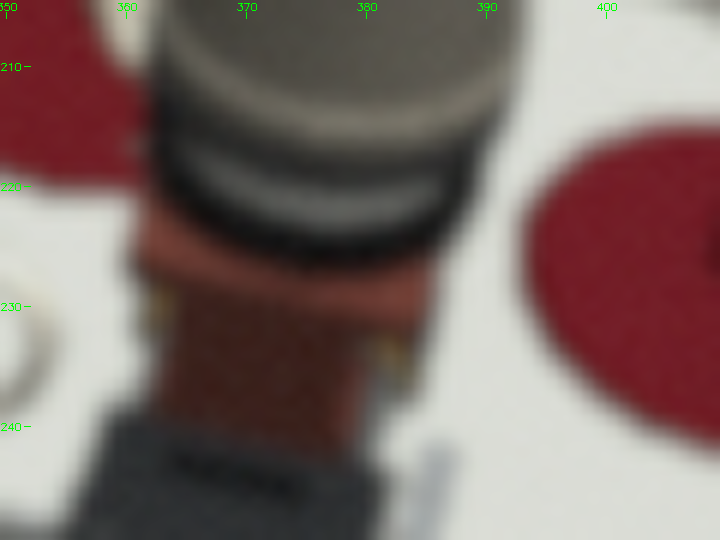

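View pics/top6c.png

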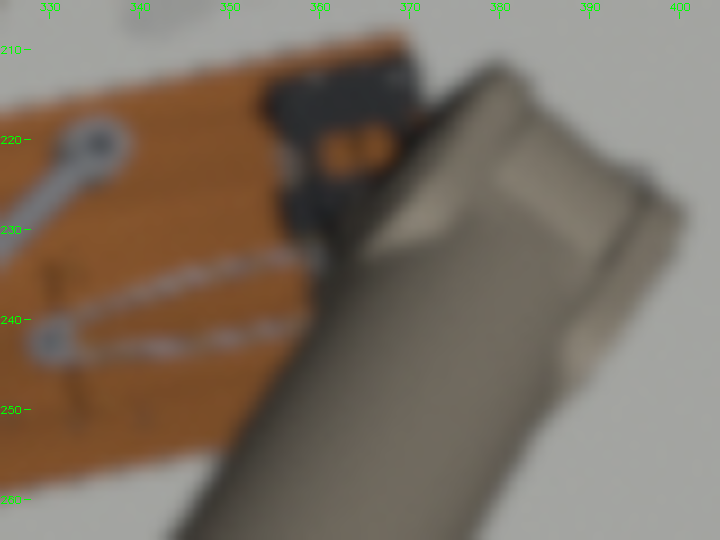

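Run:
```python
from h import *
r.move_gripper(.0342/.088); r.pause(.3); 
for _ in range(3): s=r.sense(); print(s['t'],s['finger_gap']*88); r.pause(.1)
ps=[r.camera("side")[0].astype(float) for _ in range(4)]
p=np.mean(ps,0).astype(np.uint8); cv2.imwrite("pics/side7.png",p)
crop("side",p,365,235,405,272,18,"side7d")
```

```text
19.475 34.180210533979206
19.575 34.29590796099479
19.675 34.69476983624065
```

View pics/side7d.png

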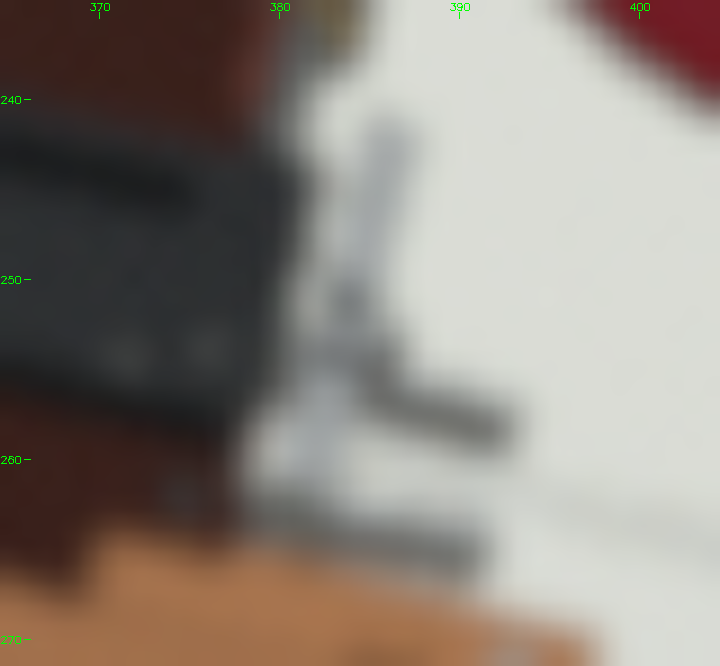

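Run:
```python
from h import *
z=.165
a=px2w("side",392.3,258,z);b=px2w("side",391,265.4,z); print(np.linalg.norm(a-b)-0.0,a,b)
# arm direction lines
a0=px2w("side",387,257,z);b0=px2w("side",383,263.7,z)
d=(b-b0)/np.linalg.norm(b-b0); n=np.array([-d[1],d[0],0]); print("perp centre distance",abs((a-b)@n),abs((a0-b0)@n),"expect .026 at mark")
# same measure for strip bars vs sprung arm/pointer
for v in((384,251.2),(382.8,254.6),(386.2,253.6)): w=px2w("side",*v,.178); print((w-b)@n)
```

```text
0.02835084617759494 [ 0.51909113 -0.39972143  0.165     ] [ 0.49175373 -0.40723389  0.165     ]
perp centre distance 0.028344260591774438 0.027939543670683888 expect .026 at mark
0.03535879535309951
0.02159632050192231
0.02800339764228979
```

Run:
```python
from h import *
s=r.sense(); print(s['t'],s['finger_gap']*88,s['position'],np.abs(s['dq']).max())
r.finish_job()
```

```text
19.975 34.61047860347017 [ 0.48560971 -0.33959363  0.16501535] 0.0024701964248143075
the job is handed in; nothing more can be done
```

I swung the lever to the long broad mark first. Then I took the tweezers by the ribbed grips, lifted them straight up about 12 cm and handed the job in at about 20 s, still holding them squeezed. No verdict came back, so success rests on my own checks.

- **Lever:** in the pictures after release and after the lift, its hanging pointer stands on the long mark. I set it to about 1.0 rad by the knob.
- **Tweezers:** they look level in the side view. The gripper sits at z = 0.165 m, so the grip point should be about 165 mm above the worktop, and the arm was still.
- **Squeeze:** the sensed finger gap read 34.2 to 34.7 mm, against a target of 34 mm. The gauge pointer appears midway between the two bars in the side view.
- **Small disagreement:** the tip spacing measured from the picture is about 28 mm between arm centres, where 26 mm is expected at the mark. That is at about the limit of what I can read there and would still be within tolerance. It puts the sprung arm at about 0.19 to 0.20 rad.
- **Yaw:** the tweezers turned by about 0.1 rad in the grip as I squeezed them in the rack, which should not matter for the judging.
- **Other things on the worktop:** the mug, the pepper shaker and the spoon near the rack looked unmoved. I did not check the canister, candle and spoon on the left after the start, but the arm did not work near them.

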